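# Pack the pocket meter into the instrument case and shut the lid

## Robot

A 6-joint arm with a two-finger parallel gripper is mounted at the origin on the work surface. World frame = base frame: x ahead of the robot, y to its left, z up, the work surface at z = 0. Lengths are in m, angles in rad, forces in N, time in s.
With the tool pointing down it reaches from about 0.25 to 0.725 m from the base axis. Payload 4 kg.
Tool frame: the origin (TCP) lies at the very end of the fingers, on their centre line; the grasp point (between the pads) lies arm.grip_depth behind it (arm.grip_depth is the distance from the TCP to the grasp point, in m); z points along the fingers, y is the line along which they close (so a half turn about z gives the same grasp; the last joint's range is limited). The gripper opens to 85 mm and grips with 20 to 120 N. Pads are 22 mm wide; open, the fingers measure 114 mm over their backs; the gripper's body (76 mm by 85 mm) begins 54 mm behind the grasp point. The pads swing forward as they close: fully open they stand 13 mm farther back than shut.
Start: joints at [-1.201, 0.241, 0.005, 1.335, 0, 1.571], TCP at [0.181, -0.466, 0.231] pointing down, gripper open.
Joint ranges: [-2.72, 2.72], [-1.05, 1.87], [-1.09, 1.28], [-1.99, 2.15], [-1.42, 1.44], [-3.14, 3.14]. Speed limits (rad/s): [2.79, 2.79, 3.14, 3.14, 3.14, 3.14].

## Interface

Orientations are given as [roll, pitch, yaw] about the fixed x, y, z axes, in that order (R = Rz(yaw) Ry(pitch) Rx(roll)).
In Python, from station import arm, viewer gives the robot as it stands.
- The arm moves only by the tool servo_tool, never from a script. Its argument "plan" is a list of rows, each a list of 7 numbers: the turn, a rotation vector about the tool's x, y, z in degrees, then the shift along the tool's x, y, z in mm, then the opening, from -1 (shut) to 1 (fully open). In form: [[ax, ay, az, dx, dy, dz, fingers], ...]. A call has 1 to 12 rows; each row is the pose to reach, as a shift and turn from the pose commanded when the call began, along the tool's axes at that moment; what a row does not reach only later rows make up. A row lasts 1/8 s, in which the tool goes at most 62.5 mm and 10.7 degrees, less where a joint would pass 70% of its speed; a pose out of reach is approached as far as the arm can. A call with a gripper value outside its range is refused whole. The fingers move at their own pace and stop on an object; the grip force is fixed at half the most. Time passes only in rows, so rows that repeat a pose let the fingers close. It gives the time, the measured TCP pose, the force, the opening and the grip force at its end, in the units of the state.
- arm.get_state(): the state, without advancing time (a new reading comes with each control period).
- viewer.get_image(name): name is "side" or "top" or "wrist"; returns a dict with "image" (384x512x3 uint8, red, green, blue), "intrinsics" (3x3 intrinsics, pixels), "distortion" ([k1, k2, p1, p2, k3] as OpenCV has them; the pictures are not rectified), "R" (3x3) and "t" (3): a world point X has camera coordinates R X + t. Camera axes: x right, y down, z forward; pixel columns grow to the right and rows downward; lengths in m; the calibration is good to about 2 mm. A picture is of the moment at which its call begins. There is no depth.
- arm.sign_off(): hands the job in; it is judged then, once.
The state is a dict: "time_s": time; "joints": joint angles; "qd": joint speeds; "tau": joint torques, N m; "tcp_pos": TCP position; "tcp_rot": TCP orientation; "force": force on the tool from outside, world axes, zero at the start; "wrist_torque": the same for the moment, N m; "width": opening from 0.0 (shut) to 1.0 (fully open); "grasp_force": force on a finger pad.
Only numpy, scipy, OpenCV 4.12 (cv2) and the standard library are available. Lean on these libraries where they do the work, as an engineer would, in place of code of your own. Each camera call takes 0.05 s, during which the arm holds its last target. There are 200 camera calls.

## Task

Of the two black instruments with a screen on top, pick the low, flat one (the tall one would stand above the case's rim), and lay it flat in the empty compartment of the open aluminium case; set it down, do not drop it. When nothing stands above the rim, swing the hinged lid over and close it fully.

Things in the scene. Friction and masses are not known exactly. Their poses are not given: they have to be found in the camera images.
- meter_mid (a point): Centre (half-way up) of the low pocket meter to be packed: loose black plastic block, 100 mm long (its x), 44 wide (y), 34 high (z), dark screen and three keys on top, 0.1 to 0.25 kg, lying on the table. A like instrument of the same length and width but 72 mm high, and a flat phone 118 x 50 x 14 mm, stay out of the case; the three may swap places.
- bay (a point): Centre of the empty compartment's floor, 5 mm above the table; compartment 170 mm (x) by 130 mm (y). Axes are the case's: +x to the hinged rim (roughly the robot's right), z up. The rim is 50 mm above this point. The case is fixed, 180 (x) by 235 (y) mm outside; its centre is 47.5 mm to +y, beyond which a filled, lower compartment lies. Hinge axis along y, 90 mm to +x, 50 mm up.
- lid (a joint): Lid angle, rad: 0 shut, 1.57 upright, limit 1.95; starts at 1.55 to 1.85. Flat aluminium plate, 180 mm from hinge to free edge, 235 mm along the hinge, 8 mm thick, no handle. The hinge is stiff: the lid stays where it is left; pushing it near the free edge takes 1 to 4 N. It can be pushed over from behind (outer face) and pressed down with closed fingers.
- lid_edge (a point): Middle of the lid's free edge at its outer face (the top face when shut). Moves with the lid, 180 mm from the hinge axis and in the middle of the case's length; when shut it is 58 mm above the compartment's floor.
Mind the look-alikes: they are no part of the job. Leave any purple or yellow look-alike of the part that bears meter_mid alone.

How it is judged:
On the way:
1. the low meter lies flat and released in the empty compartment, below the rim, with the lid still open (x of meter_mid in the frame of bay between -0.085 and 0.085 m and y of meter_mid in the frame of bay between -0.065 and 0.065 m and z of meter_mid in the frame of bay below 0.024 m and angle between meter_mid's own z axis and vertical below 0.17 rad and contact force between the fingers and meter below 0.1 N and value of joint lid above 0.3 rad), for 0.2 s.
At the end, for the whole second after the job is handed in: The low meter lies in the compartment that was empty, flat within 10 degrees, on the floor (centre less than 24 mm above it) and at rest, and the lid is shut to within 0.07 rad (4 degrees, a gap of under 13 mm at its free edge) (x of meter_mid in the frame of bay between -0.085 and 0.085 m and y of meter_mid in the frame of bay between -0.065 and 0.065 m and z of meter_mid in the frame of bay below 0.024 m and angle between meter_mid's own z axis and vertical below 0.17 rad and linear speed of meter below 0.03 m/s and value of joint lid below 0.07 rad); the robot touches nothing.
It fails at once if the meter falls into the case from more than about 5 cm instead of being set down (horizontal distance between meter_mid and bay below 0.1 m and z of meter_mid in the frame of bay below 0.06 m and linear speed of meter above 1 m/s).
It also fails if it takes over 54 s, if anything falls off the work surface, if the arm or the gripper's body presses on something with over 40 N, if the wrist force passes 120 N, or if a joint passes its speed limit or range.

## Working session

There is one attempt and no reset: what is moved stays moved. The work goes in short steps, Python scripts to look and compute and a tool call to move; the robot and the scene stay as the last step left them, time stands still between calls to the robot, and variables do not carry over. Pictures are saved under pics/ and viewed, at most 10 in all, crops included, and the job is handed in when it is done.

Besides the shell and the picture viewer there is one more tool, called by a JSON object that holds its "op" and its "data", one argument or row to a line. servo_tool: Moves the arm, as the interface text tells. Its arguments: {"type":"object","properties":{"plan":{"type":"array"}},"required":["plan"]}

```bash
mkdir -p pics; cat > h.py <<'E'
import numpy as np, cv2
from station import arm, viewer
def snap(n,f):
    d=viewer.get_image(n); cv2.imwrite(f'pics/{f}.png',d['image'][:,:,::-1])
    np.savez(f'pics/{f}.npz',**{k:np.array(v) for k,v in d.items()}); return d
def ray(f,p):
    d=np.load(f'pics/{f}.npz'); u=cv2.undistortPoints(np.array([[p]],float),d['intrinsics'],d['distortion'])[0,0]
    R,t=d['R'],d['t']; v=R.T@np.array([u[0],u[1],1]); return -R.T@t, v/np.linalg.norm(v)
def atz(f,p,z):
    c,v=ray(f,p); return c+v*(z-c[2])/v[2]
def tri(a,p,b,q):
    c1,v1=ray(a,p);c2,v2=ray(b,q)
    s=np.linalg.lstsq(np.c_[v1,-v2],c2-c1,rcond=None)[0]
    A=c1+s[0]*v1;B=c2+s[1]*v2; return (A+B)/2,np.linalg.norm(A-B)
def proj(f,X):
    d=np.load(f'pics/{f}.npz'); return cv2.projectPoints(np.atleast_2d(np.array(X,float)),cv2.Rodrigues(d['R'])[0],d['t'],d['intrinsics'],d['distortion'])[0][:,0]
E
python3 - <<'E'
from h import *
a=[snap(n,n+'0')['image'] for n in('side','top','wrist')]
cv2.imwrite('pics/all.png',cv2.resize(np.vstack([np.hstack(a[:2])]),(1024,384))[:,:,::-1])
for n in('side','top','wrist'):
    d=np.load(f'pics/{n}0.npz'); print(n,-d['R'].T@d['t'],d['R'][2])
print(arm.grip_depth,arm.get_state())
E
```

```text
side [ 0.46634513 -0.83029193  0.76441662] [ 0.02730534  0.80002233 -0.59934855]
top [0.27983951 0.14006969 1.37620825] [ 0.17595519 -0.01918777 -0.98421116]
wrist [ 0.25389781 -0.43889435  0.37268235] [-0.28201339 -0.10907437 -0.95319003]
0.0187 {'time_s': 0.15, 'joints': array([-1.20097607e+00,  2.41240095e-01,  4.02235531e-03,  1.33520267e+00,
        2.62341811e-05,  1.57079078e+00]), 'qd': array([ 6.66501433e-04, -2.49215317e-03,  2.31008344e-03,  4.18612110e-06,
        7.30702524e-04, -8.33638515e-04]), 'tau': array([-1.44507754e-03, -3.72634542e+01,  2.52638805e+01,  1.23708553e-02,
       -2.00926947e-04,  1.13720779e-05]), 'tcp_pos': array([ 0.18055573, -0.46574026,  0.23061306]), 'tcp_rot': array([-3.13996857e+00, -2.62431513e-05,  3.69825761e-01]), 'force': array([-0.03181815,  0.27922778, -0.09280672]), 'wrist_torque': array([-0.01021986,  0.03358628, -0.04232636]), 'grasp_force': 0.0, 'width': 1.0001783540249725}
```

View pics/side0.png

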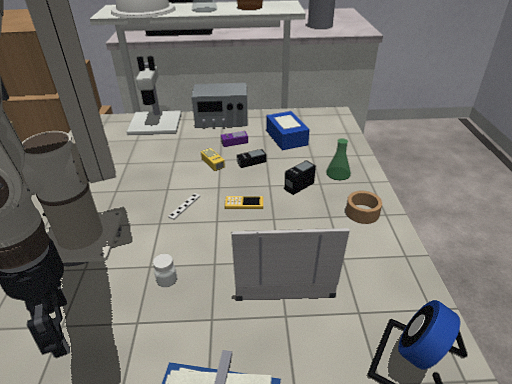

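View pics/top0.png

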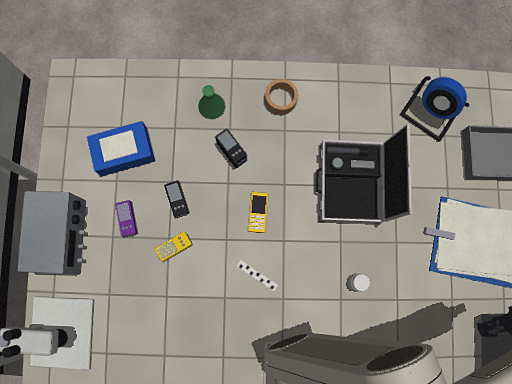

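Top view: the two black instruments are at (177,198) and (231,148), which match side (251,158) and (300,177). The one at side (300,177) looks tall, so (251,158) should be the low one. The yellow and purple items are look-alikes or the phone. The case is at (350,180), with its empty bay at (351,198) and its lid on the right. I'll check this in an enlarged crop.

```bash
python3 - <<'E'
import cv2, numpy as np
s=cv2.imread('pics/side0.png');t=cv2.imread('pics/top0.png')
R=lambda i,x,y,w,h,k:cv2.resize(i[y:y+h,x:x+w],None,fx=k,fy=k,interpolation=cv2.INTER_CUBIC)
a=R(s,220,130,100,75,4); b=R(t,150,120,100,100,4)[:300]; b=R(t,150,125,100,100,3)
c=R(t,305,115,120,120,4)  # 480
out=np.zeros((600,800,3),np.uint8)
out[:300,:400]=a; out[300:600,:300]=b; out[:480,400-0:800]=c[:,:400]
cv2.imwrite('pics/crop1.png',out)
E
```

```text
(no output)
```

View pics/crop1.png

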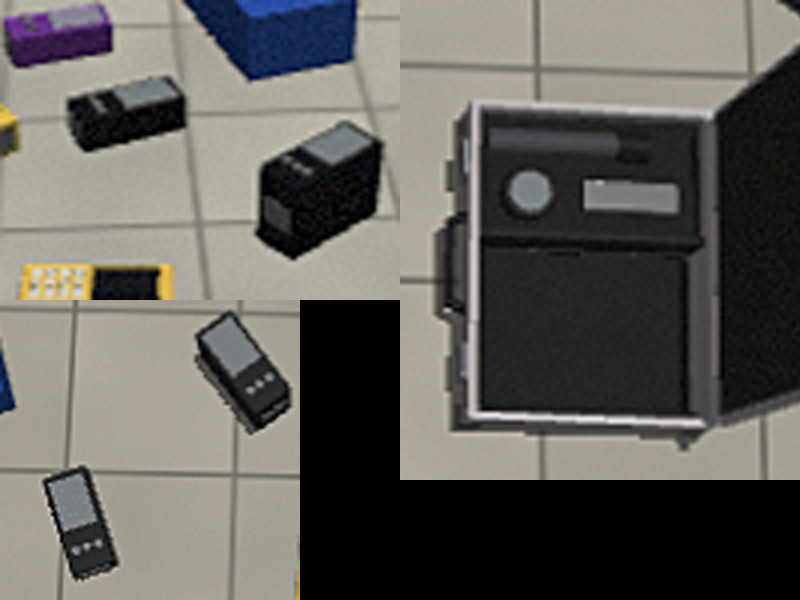

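Low meter confirmed: its side-view top face is about a third as high as it is long, and the other black one is clearly taller. Corners read: side (237,155), (240.5,161), (266,154.5), (262.5,149). Top: (176,217), (189,213), (179,181), (164,184). The bay and rim are also clear.

```bash
python3 - <<'E'
from h import *
np.set_printoptions(precision=4,suppress=True)
S=[(237,155),(240.5,161.3),(266.3,154.5),(262.5,149.3)]
T=[(176,217.3),(189,213.3),(179,180.7),(164.3,184.3)]
P=[]
for s,t in zip(S,T):
    X,e=tri('side0',s,'top0',t);P.append(X);print(X,e)
P=np.array(P);print('mean',P.mean(0)); 
Q=np.array([atz('top0',t,.034) for t in T]);c=Q.mean(0)
ax=(Q[2]+Q[3]-Q[0]-Q[1])/2;print('topz',c,'len',np.linalg.norm(ax),'yaw',np.degrees(np.arctan2(ax[1],ax[0])),'wid',np.linalg.norm(Q[0]-Q[1]))
print('bottom chk',atz('side0',(242,167.5),0),atz('side0',(266.5,161),0))
print('rim');R=[atz('top0',t,.055) for t in [(322.5,140),(322,220),(383.75,219.5),(383,143)]]
for r in R:print(r)
print('lid edge corners', *[tri('side0',s,'top0',t) for s,t in [((233,231),(409,213)),((348,229),(409,125))]])
print('bay corners z.005',*[atz('top0',(305+(x-400)/4,115+y/4),.005) for x,y in [(484,250),(690,255),(688,412),(484,412)]])
E
```

```text
[0.4425 0.3575 0.0307] 0.005943633431144395
[0.4548 0.3208 0.0273] 0.004740100349228281
[0.548  0.3537 0.0311] 0.002184773828832098
[0.5372 0.397  0.027 ] 0.002167662677280434
mean [0.4956 0.3572 0.029 ]
topz [0.4929 0.3562 0.034 ] len 0.1018961589741144 yaw 20.846374844345814 wid 0.03898404226299676
bottom chk [0.4615 0.3235 0.    ] [0.5504 0.36   0.    ]
rim
[ 0.6736 -0.0629  0.055 ]
[ 0.438  -0.0603  0.055 ]
[ 0.4428 -0.2391  0.055 ]
[ 0.6701 -0.2434  0.055 ]
lid edge corners (array([ 0.4397, -0.2536,  0.2317]), np.float64(0.0025208310221264984)) (array([ 0.6687, -0.2628,  0.2332]), np.float64(0.0008042850051042471))
bay corners z.005 [ 0.5722 -0.0804  0.005 ] [ 0.5723 -0.2374  0.005 ] [ 0.4531 -0.233   0.005 ] [ 0.4502 -0.0798  0.005 ]
```

{"op": "servo_tool", "data": {
  "plan": [
    [0,0,0,40,-45,-40,1],
    [0,0,0,80,-90,-40,1],
    [0,0,0,120,-135,-40,1],
    [0,0,0,160,-180,-40,1],
    [0,0,0,200,-225,-40,1],
    [0,0,0,240,-270,-40,1],
    [0,0,0,280,-315,-40,1],
    [0,0,0,320,-360,-40,1],
    [0,0,0,360,-405,-40,1],
    [0,0,0,400,-450,-40,1],
    [0,0,0,440,-495,-40,1],
    [0,0,0,480,-535,-40,1]
  ]
}}

```text
time_s: 1.65
tcp_pos: [0.4418, 0.1917, 0.2711]
tcp_rot: [-3.126, 0.001, 0.4]
force: [0.5, -0.2, 0.5]
width: 0.999
grasp_force: 0.0
```

{"op": "servo_tool", "data": {
  "plan": [
    [0,0,0,40,-45,20,1],
    [0,0,0,80,-90,50,1],
    [0,0,0,108,-118,80,1],
    [0,0,0,108,-118,110,1],
    [0,0,0,108,-118,110,1],
    [0,0,0,108,-118,110,1]
  ]
}}

```text
time_s: 2.4
tcp_pos: [0.5196, 0.2937, 0.1624]
tcp_rot: [-3.084, 0.004, 0.486]
force: [0.5, -0.7, 0.3]
width: 1.005
grasp_force: 0.0
```

```bash
python3 - <<'E'
from h import *
s=arm.get_state();print(s['time_s'],s['tcp_pos'],s['tcp_rot'],s['force'])
d=snap('wrist','w1')
c=np.array([.4935,.356]);a=np.radians(20.8);u=np.array([np.cos(a),np.sin(a)]);v=np.array([-u[1],u[0]])
pts=[np.r_[c+i*.05*u+j*.022*v,.034] for i,j in((-1,-1),(1,-1),(1,1),(-1,1))]
print(proj('w1',pts))
cv2.imwrite('pics/w1b.png',cv2.resize(d['image'],(768,576),interpolation=cv2.INTER_CUBIC)[:,:,::-1])
E
```

```text
2.4 [0.51962324 0.29366667 0.16240619] [-3.08350297  0.00435829  0.48586552] [ 0.45667941 -0.69750112  0.26708902]
[[210.53118593 225.2195205 ]
 [219.2077156  120.60256035]
 [169.6439479  114.44988684]
 [166.01598021 218.9177686 ]]
```

View pics/w1b.png

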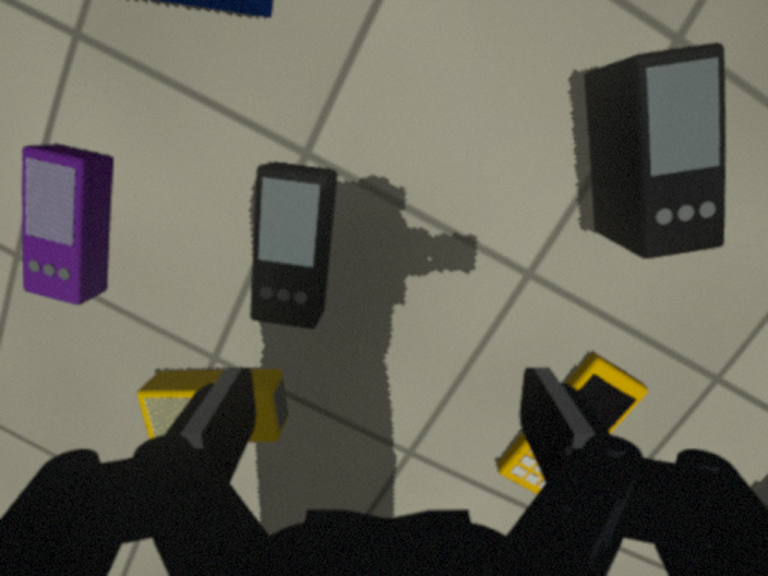

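The wrist view shows the low meter at about (293,245) in the doubled view, 68 px wide, alone between the fingers' approach lanes. The arm is off its target, so I'll check for lag.

{"op": "servo_tool", "data": {
  "plan": [
    [0,0,0,0,0,0,1],
    [0,0,0,0,0,0,1]
  ]
}}

```text
time_s: 2.7
tcp_pos: [0.521, 0.2935, 0.1647]
tcp_rot: [-3.084, -0.0, 0.485]
force: [0.6, 0.9, -0.0]
width: 1.0
grasp_force: 0.0
```

```bash
python3 - <<'E'
from h import *
s=arm.get_state();print(s['time_s'],s['tcp_pos'],s['tcp_rot'],s['joints'],s['qd'])
# corners of top face as seen in w1 (z=.034)
P=[np.array(p)*384/576 for p in [(255,167),(335,172),(322,325),(252,318)]]
P=[(p[0],p[1]) for p in P]
Q=np.array([atz('w1',p,.034) for p in P]);print(Q,Q.mean(0))
P=[np.array(p)/1.5 for p in[(260,178),(321,184),(313,267),(258,261)]]
Q=np.array([atz('w1',p,.034) for p in P]);print(Q)
E
```

```text
2.7 [0.52100332 0.29350567 0.16469267] [-3.08370441e+00 -4.98445338e-04  4.84653569e-01] [0.4836643  0.46773672 0.15733791 1.2599564  0.05788871 3.14060173] [-0.00216347  0.00375204 -0.00265319 -0.00278567  0.00285533  0.00284232]
[[0.53503738 0.39510002 0.034     ]
 [0.55428499 0.35222091 0.034     ]
 [0.46466509 0.31797026 0.034     ]
 [0.4466714  0.35985295 0.034     ]] [0.50016472 0.35628603 0.034     ]
[[0.53061811 0.38992662 0.034     ]
 [0.54431698 0.3564614  0.034     ]
 [0.49671889 0.33928805 0.034     ]
 [0.48367901 0.3711307  0.034     ]]
```

Joint 6 hit its limit (yaw ≥ j1 in this branch), so I'll use the half-turned grasp.

{"op": "servo_tool", "data": {
  "plan": [
    [0,0,-10,0,0,0,1],
    [0,0,-20,0,0,0,1],
    [0,0,-30,0,0,0,1],
    [0,0,-40,0,0,0,1],
    [0,0,-50,0,0,0,1],
    [0,0,-60,0,0,0,1],
    [0,0,-70,0,0,0,1],
    [0,0,-80,0,0,0,1],
    [0,0,-90,0,0,0,1],
    [0,0,-100,0,0,0,1],
    [0,0,-110,0,0,0,1],
    [0,0,-120,0,0,0,1]
  ]
}}

```text
time_s: 4.2
tcp_pos: [0.5207, 0.2934, 0.1641]
tcp_rot: [3.113, -0.05, 2.586]
force: [-0.8, 0.1, -0.1]
width: 0.997
grasp_force: 0.0
```

{"op": "servo_tool", "data": {
  "plan": [
    [0,0,-10,0,0,0,1],
    [0,0,-20,0,0,0,1],
    [0,0,-30,0,0,0,1],
    [0,0,-40,0,0,0,1],
    [0,0,-50,0,0,0,1],
    [0,0,-54,0,0,0,1],
    [0,0,-54,0,0,0,1]
  ]
}}

```text
time_s: 5.08
tcp_pos: [0.5207, 0.2934, 0.1639]
tcp_rot: [3.084, -0.007, -2.762]
force: [-0.9, 0.2, -0.2]
width: 0.998
grasp_force: 0.0
```

```bash
cat > d.py <<'E'
# python3 d.py x y z yawdeg : turn (deg) and shift (mm) in tool axes from the measured pose
import sys
from h import *
from scipy.spatial.transform import Rotation as Ro
s=arm.get_state();R=Ro.from_euler('xyz',s['tcp_rot'])
x,y,z,w=map(float,sys.argv[1:5]); T=Ro.from_euler('xyz',[180,0,w],degrees=True)
np.set_printoptions(precision=1,suppress=True)
print('t',s['time_s'],'tcp',s['tcp_pos']*1e3,'rot',np.degrees(s['tcp_rot']),'j6',s['joints'][5])
print('turn',(R.inv()*T).as_rotvec(degrees=True),'shift',R.inv().apply(np.array([x,y,z])-s['tcp_pos'])*1e3,'F',s['force'],s['width'],s['grasp_force'])
E
python3 d.py .497 .356 .10 201
```

```text
t 5.075 tcp [520.7 293.4 163.9] rot [ 176.7   -0.4 -158.3] j6 0.10459337535570153
turn [ 3.3 -0.4  0.7] shift [-1.6 63.1 67.7] F [-0.9  0.2 -0.2] 0.9979396795125671 0.0
```

{"op": "servo_tool", "data": {
  "plan": [
    [3.3,-0.4,0.7,-1,32,34,1],
    [3.3,-0.4,0.7,-2,63,68,1],
    [3.3,-0.4,0.7,-2,63,68,1],
    [3.3,-0.4,0.7,-2,63,68,1]
  ]
}}

```text
time_s: 5.58
tcp_pos: [0.4975, 0.356, 0.0995]
tcp_rot: [-3.141, -0.001, -2.774]
force: [-0.5, 0.8, 1.1]
width: 1.001
grasp_force: 0.0
```

```bash
python3 d.py .497 .356 .004 201; python3 -c "
from h import *
d=snap('wrist','w2');cv2.imwrite('pics/w2b.png',cv2.resize(d['image'],(768,576))[:,:,::-1])"
```

```text
t 5.575 tcp [497.5 356.   99.5] rot [-180.    -0.  -158.9] j6 0.2537806709477834
turn [-0.  -0.   0.1] shift [ 0.4  0.2 95.5] F [-0.5  0.8  1.1] 1.0012236324742916 0.0
```

View pics/w2b.png

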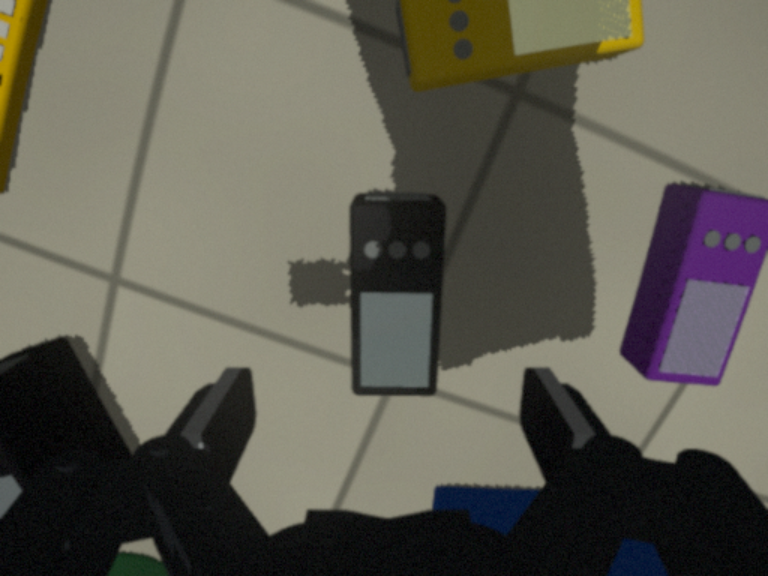

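The wrist view has the meter centred at (396,295) between the fingers and aligned with them. The tall one is at the left (60,400), so I'll check finger clearance to it.

```bash
python3 - <<'E'
from h import *
from scipy.spatial.transform import Rotation as Ro
s=arm.get_state();R=Ro.from_euler('xyz',s['tcp_rot'])
for n,(x,y) in dict(a=(195,352),b=(232,310),c=(290,380),d=(255,418)).items():
    X=atz('top0',(150+x/3,125+(y-300)/3),.072);print(n,X,R.inv().apply(X-s['tcp_pos'])*1e3)
Q=np.array([atz('w2',(p[0]/1.5,p[1]/1.5),.034) for p in [(352,196),(445,198),(436,393),(354,393)]])
print(Q.mean(0),R.inv().apply(Q-s['tcp_pos'])*1e3)
E
```

```text
a [0.65343664 0.24942962 0.072     ] [-106.79453027 -155.12106169   28.18120217]
b [0.69623724 0.2154442  0.072     ] [-134.55711465 -202.19693799   28.20288269]
c [0.62790145 0.15785438 0.072     ] [ -50.11192695 -231.44375096   28.15259952]
d [0.58990265 0.19009481 0.072     ] [ -26.20572215 -187.71907151   28.13364099]
[0.49495299 0.35815968 0.034     ] [[ 52.08845892 -16.96235056  66.0690555 ]
 [ 51.27215013  24.38889368  66.06581136]
 [-47.31833029  23.65369336  66.12768561]
 [-47.37200147 -18.18838769  66.13151972]]
```

{"op": "servo_tool", "data": {
  "plan": [
    [0,0,0,2,2,25,1],
    [0,0,0,2,3,50,1],
    [0,0,0,2,3,75,1],
    [0,0,0,2,3,90,1],
    [0,0,0,2,3,95,1],
    [0,0,0,2,3,95,-1],
    [0,0,0,2,3,95,-1],
    [0,0,0,2,3,95,-1],
    [0,0,0,2,3,95,-1],
    [0,0,0,2,3,95,-1],
    [0,0,0,2,3,95,-1]
  ]
}}

```text
time_s: 7.0
tcp_pos: [0.4949, 0.3589, 0.0052]
tcp_rot: [3.141, 0.001, -2.773]
force: [0.1, 1.3, 6.3]
width: 0.505
grasp_force: 63.6
```

{"op": "servo_tool", "data": {
  "plan": [
    [0,0,0,0,0,-30,-1],
    [0,0,0,0,0,-70,-1],
    [0,0,0,0,0,-120,-1],
    [0,0,0,0,0,-170,-1],
    [0,0,0,0,0,-170,-1]
  ]
}}

```text
time_s: 7.62
tcp_pos: [0.4964, 0.3599, 0.1787]
tcp_rot: [3.139, 0.007, -2.773]
force: [0.1, 0.1, -1.9]
width: 0.501
grasp_force: 63.0
```

```bash
python3 d.py .509 -.150 .15 88
```

```text
t 7.625 tcp [496.4 359.9 178.7] rot [ 179.9    0.4 -158.9] j6 0.25898566321304767
turn [  0.5   0.2 113.1] shift [ 172.1 -480.3   26.4] F [ 0.1  0.1 -1.9] 0.5007299605775807 63.00271153450012
```

{"op": "servo_tool", "data": {
  "plan": [
    [0,0,9,14,-38,0,-1],
    [0,0,18,28,-76,0,-1],
    [0,0,28,43,-120,0,-1],
    [0,0,38,58,-162,0,-1],
    [0,0,48,74,-205,0,-1],
    [0,0,58,90,-249,0,-1],
    [0,0,68,105,-292,0,-1],
    [0,0,78,120,-334,0,-1],
    [0,0,88,136,-378,0,-1],
    [0,0,98,150,-420,0,-1],
    [0,0,107,164,-456,0,-1],
    [0,0,113,172,-480,10,-1]
  ]
}}

```text
time_s: 9.12
tcp_pos: [0.5055, -0.1531, 0.1627]
tcp_rot: [-3.138, 0.0, 1.532]
force: [0.9, 0.1, -2.4]
width: 0.505
grasp_force: 62.6
```

{"op": "servo_tool", "data": {
  "plan": [
    [0,0,0,0,0,0,-1],
    [0,0,0,0,0,0,-1],
    [0,0,0,0,0,0,-1]
  ]
}}

```text
time_s: 9.5
tcp_pos: [0.5063, -0.1505, 0.1639]
tcp_rot: [-3.14, 0.0, 1.539]
force: [-0.6, 0.3, -1.5]
width: 0.5
grasp_force: 62.6
```

```bash
python3 d.py .509 -.150 .012 88; python3 - <<'E'
from h import *
d=snap('wrist','w3')['image'];t=snap('top','t3')['image']
a=cv2.resize(d,(400,300));b=cv2.resize(t[105:255,270:470],(800,600))
cv2.imwrite('pics/c3.png',cv2.vconcat([cv2.hconcat([cv2.resize(d,(400,300)),cv2.resize(t[115:235,290:450],(400,300))])])[:,:,::-1])
E
```

```text
t 9.5 tcp [ 506.3 -150.5  163.9] rot [-179.9    0.    88.2] j6 1.313810794766797
turn [-0.1  0.   0.2] shift [  0.6   3.  151.9] F [-0.6  0.3 -1.5] 0.49977113346677526 62.615675926208496
```

View pics/c3.png

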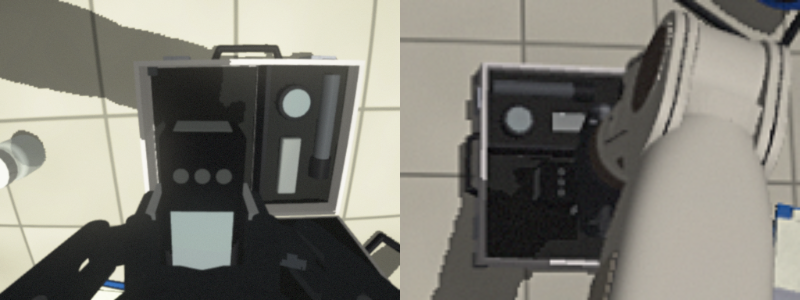

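The wrist view shows the meter (170–235) centred between the bay's left wall (150) and the divider (258), and the grip is good. I'll check the case corners, then set it down.

```bash
python3 - <<'E'
from h import *
for p,z in [((134,62),.055),((366,60),.055),((337,215),.055),((258,66),.04),((155,75),.055)]:
    print(atz('w3',(p[0]*1.28,p[1]*1.28),z))
E
```

```text
[ 0.44298082 -0.06294899  0.055     ]
[ 0.67812106 -0.06557827  0.055     ]
[ 0.67219766 -0.24715463  0.055     ]
[ 0.5694073  -0.07060932  0.04      ]
[ 0.46295149 -0.07636197  0.055     ]
```

{"op": "servo_tool", "data": {
  "plan": [
    [0,0,0,1,2,30,-1],
    [0,0,0,1,3,60,-1],
    [0,0,0,1,3,85,-1],
    [0,0,0,1,3,100,-1],
    [0,0,0,1,3,100,-1]
  ]
}}

```text
time_s: 10.22
tcp_pos: [0.5087, -0.1501, 0.0634]
tcp_rot: [-3.138, 0.0, 1.538]
force: [0.9, 0.3, -2.0]
width: 0.502
grasp_force: 62.8
```

{"op": "servo_tool", "data": {
  "plan": [
    [0,0,0,1,-1,15,-1],
    [0,0,0,1,-2,30,-1],
    [0,0,0,1,-2,42,-1],
    [0,0,0,1,-2,48,-1],
    [0,0,0,1,-2,51,-1],
    [0,0,0,1,-2,53,-1],
    [0,0,0,1,-2,53,-1]
  ]
}}

```text
time_s: 11.1
tcp_pos: [0.5075, -0.1497, 0.0114]
tcp_rot: [-3.141, 0.001, 1.538]
force: [-0.2, 0.3, -2.3]
width: 0.505
grasp_force: 62.8
```

{"op": "servo_tool", "data": {
  "plan": [
    [0,0,0,0,0,1,-1],
    [0,0,0,0,0,2,-1],
    [0,0,0,0,0,2,-1]
  ]
}}

```text
time_s: 11.48
tcp_pos: [0.5077, -0.1498, 0.0102]
tcp_rot: [-3.141, 0.001, 1.538]
force: [-2.7, -0.0, 4.8]
width: 0.504
grasp_force: 63.5
```

Contact with the floor. Release, then lift out.

{"op": "servo_tool", "data": {
  "plan": [
    [0,0,0,0,0,0,0.4],
    [0,0,0,0,0,0,0.5],
    [0,0,0,0,0,0,0.5],
    [0,0,0,0,0,0,0.5],
    [0,0,0,0,0,-15,0.5],
    [0,0,0,0,0,-40,0.5],
    [0,0,0,0,0,-80,0.5],
    [0,0,0,0,0,-130,0.5],
    [0,0,0,0,0,-190,0],
    [0,0,0,0,0,-250,-1],
    [0,0,0,0,0,-250,-1],
    [0,0,0,0,0,-250,-1]
  ]
}}

```text
time_s: 12.98
tcp_pos: [0.5075, -0.1494, 0.2598]
tcp_rot: [-3.141, 0.001, 1.538]
force: [0.3, 0.3, -0.8]
width: 0.001
grasp_force: 0.0
```

```bash
python3 d.py .48 -.36 .26 88; python3 - <<'E'
from h import *
a=snap('wrist','w4')['image'];b=snap('side','s4')['image'][190:340,180:380]
cv2.imwrite('pics/c4.png',cv2.hconcat([cv2.resize(a,(400,300)),cv2.resize(b,(400,300))])[:,:,::-1])
E
```

```text
t 12.975 tcp [ 507.5 -149.4  259.8] rot [-180.     0.1   88.1] j6 1.31837667611934
turn [-0.   0.1  0.1] shift [-211.4  -20.5    0. ] F [ 0.3  0.3 -0.8] 0.0010478865118841464 0.0
```

View pics/c4.png

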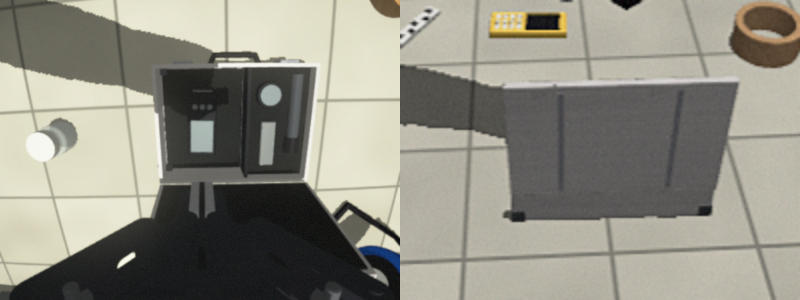

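The meter lies flat in the bay (left crop, 202,120), the fingers are shut and the lid is untouched. Next I go over and behind the lid.

{"op": "servo_tool", "data": {
  "plan": [
    [0,0,0,0,10,-30,-1],
    [0,0,0,-10,20,-50,-1],
    [0,0,0,-55,35,-50,-1],
    [0,0,0,-100,35,-50,-1],
    [0,0,0,-145,35,-50,-1],
    [0,0,0,-175,35,-50,-1],
    [0,0,0,-175,35,-20,-1],
    [0,0,0,-175,35,15,-1],
    [0,0,0,-175,35,48,-1],
    [0,0,0,-175,35,48,-1],
    [0,0,0,-175,35,48,-1]
  ]
}}

```text
time_s: 14.45
tcp_pos: [0.5369, -0.3256, 0.2116]
tcp_rot: [-3.14, 0.001, 1.538]
force: [0.5, 0.7, 0.4]
width: 0.003
grasp_force: 0.0
```

```bash
python3 d.py .54 -.325 .212 88; python3 - <<'E'
import numpy as np
yh,zh,r=-.243,.055,.16
for t in np.arange(1.7,-.01,-.1):
    c,s=np.cos(t),np.sin(t);print(round(t,1),np.round([yh+r*c-.008*s-.011,zh+r*s+.008*c],3))
E
```

```text
t 14.45 tcp [ 536.9 -325.6  211.6] rot [-179.9    0.    88.1] j6 1.0594855147460651
turn [-0.1  0.   0.1] shift [ 0.7  3.1 -0.4] F [0.5 0.7 0.4] 0.002547480548665323 0.0
1.7 [-0.283  0.213]
1.6 [-0.267  0.215]
1.5 [-0.251  0.215]
1.4 [-0.235  0.214]
1.3 [-0.219  0.211]
1.2 [-0.203  0.207]
1.1 [-0.189  0.201]
1.0 [-0.174  0.194]
0.9 [-0.161  0.185]
0.8 [-0.148  0.175]
0.7 [-0.137  0.164]
0.6 [-0.126  0.152]
0.5 [-0.117  0.139]
0.4 [-0.11   0.125]
0.3 [-0.104  0.11 ]
0.2 [-0.099  0.095]
0.1 [-0.096  0.079]
-0.0 [-0.094  0.063]
```

{"op": "servo_tool", "data": {
  "plan": [
    [0,0,0,15,0,0,-1],
    [0,0,0,30,0,0,-1],
    [0,0,0,43,0,-1,-1],
    [0,0,0,59,0,-3,-1],
    [0,0,0,75,0,-3,-1],
    [0,0,0,91,0,-2,-1],
    [0,0,0,107,0,1,-1],
    [0,0,0,123,0,5,-1],
    [0,0,0,137,0,11,-1],
    [0,0,0,152,0,18,-1],
    [0,0,0,152,0,18,-1]
  ]
}}

```text
time_s: 15.82
tcp_pos: [0.5414, -0.1719, 0.192]
tcp_rot: [-3.139, -0.001, 1.539]
force: [0.3, 0.8, 0.9]
width: 0.002
grasp_force: 0.0
```

```bash
python3 d.py .54 -.161 .185 88; python3 - <<'E'
from h import *
b=snap('side','s5')['image'][150:340,150:400]
cv2.imwrite('pics/c5.png',cv2.resize(b,(750,570))[:,:,::-1])
E
```

```text
t 15.825 tcp [ 541.4 -171.9  192. ] rot [-179.8   -0.    88.2] j6 1.2948085340365898
turn [-0.2 -0.   0.2] shift [10.8 -1.7  7. ] F [0.3 0.8 0.9] 0.0019311533159028138 0.0
```

View pics/c5.png

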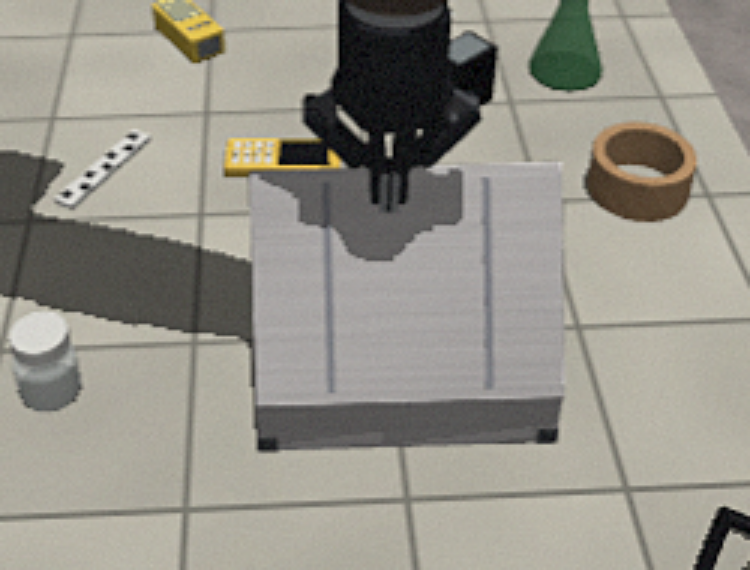

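The lid is at about 1 rad with the closed fingers on its outer face near the free edge, at crop (390,195). Continuing along the arc.

{"op": "servo_tool", "data": {
  "plan": [
    [0,0,0,13,0,9,-1],
    [0,0,0,26,0,19,-1],
    [0,0,0,37,0,30,-1],
    [0,0,0,48,0,42,-1],
    [0,0,0,57,0,55,-1],
    [0,0,0,64,0,69,-1],
    [0,0,0,70,0,84,-1],
    [0,0,0,75,0,99,-1],
    [0,0,0,78,0,112,-1],
    [0,0,0,78,0,122,-1],
    [0,0,0,78,0,122,-1]
  ]
}}

```text
time_s: 17.25
tcp_pos: [0.5434, -0.0958, 0.07]
tcp_rot: [-3.138, 0.001, 1.537]
force: [0.5, 0.1, -0.1]
width: -0.001
grasp_force: 0.0
```

{"op": "servo_tool", "data": {
  "plan": [
    [0,0,0,0,0,3,-1],
    [0,0,0,0,0,6,-1],
    [0,0,0,0,0,8,-1],
    [0,0,0,0,0,8,-1]
  ]
}}

```text
time_s: 17.75
tcp_pos: [0.5446, -0.0959, 0.0636]
tcp_rot: [-3.141, 0.001, 1.538]
force: [1.2, 0.7, 1.9]
width: -0.002
grasp_force: 1.3
```

{"op": "servo_tool", "data": {
  "plan": [
    [0,0,0,0,0,1,-1],
    [0,0,0,0,0,2,-1],
    [0,0,0,0,0,2,-1]
  ]
}}

```text
time_s: 18.12
tcp_pos: [0.5447, -0.0959, 0.0634]
tcp_rot: [3.141, 0.001, 1.538]
force: [-4.5, 1.6, 13.7]
width: -0.004
grasp_force: 6.9
```

The lid is down: 13.7 N at z = 63.4 mm, against 63 expected when shut. Backing off and checking.

{"op": "servo_tool", "data": {
  "plan": [
    [0,0,0,0,0,-10,-1],
    [0,0,0,0,0,-50,-1],
    [0,0,0,0,0,-100,-1],
    [0,0,0,0,0,-150,-1],
    [0,0,0,0,0,-200,-1],
    [0,0,0,0,0,-200,-1],
    [0,0,0,0,0,-200,-1]
  ]
}}

```text
time_s: 19.0
tcp_pos: [0.5442, -0.0957, 0.2606]
tcp_rot: [-3.14, 0.001, 1.537]
force: [-1.1, -0.8, -0.5]
width: 0.003
grasp_force: 0.0
```

```bash
python3 - <<'E'
from h import *
s=arm.get_state();print(s['time_s'],s['tcp_pos'],s['force'])
w=snap('wrist','w6')['image'];b=snap('side','s6')['image'][170:320,200:400]
cv2.imwrite('pics/c6.png',cv2.hconcat([cv2.resize(w,(400,300)),cv2.resize(b,(400,300))])[:,:,::-1])
E
```

```text
19.0 [ 0.54418001 -0.09565977  0.26058741] [-1.12372316 -0.79290573 -0.52012253]
```

View pics/c6.png

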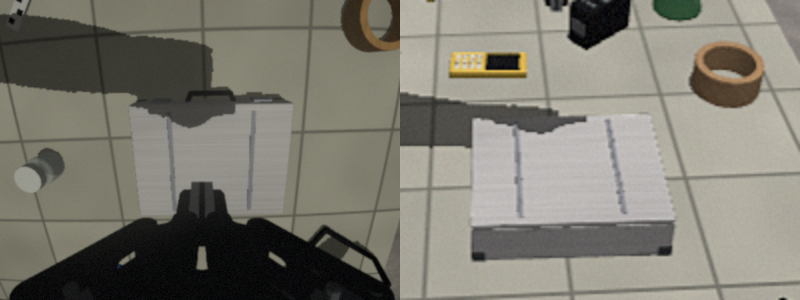

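The lid lies flat on the case (right crop: lid 470–672 × 115–225), and the robot is clear of everything.

```bash
python3 -c "
from station import arm
print(arm.sign_off())"
```

```text
the job is handed in; nothing more can be done
None
```

I set the low meter flat in the empty compartment, closed the lid until it pressed on the rim, backed the arm clear, and handed the job in at about 19 s; the sign-off gave no verdict.

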